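# Tip the buckles out of the lidded hardware box

### The arm

A 6-joint arm with a two-finger parallel gripper is mounted at the origin on the work surface. World frame = base frame: x ahead of the robot, y to its left, z up, the work surface at z = 0. Lengths are in m, angles in degrees, forces in N, time in s.
With the tool pointing down it reaches from about 0.375 to 0.9 m from the base axis. Payload 3.1 kg.
Tool frame: the origin (TCP) lies between the finger pads; the fingertips stand 22 mm ahead of it and the grasp point (between the pads) lies 3 mm ahead of it (bot.tip_extent is the distance from the TCP to the fingertips, in m); y points along the fingers, z is the direction in which the jaws open and shut, and the axes are right-handed (so a half turn about y gives the same grasp; the last joint's range is limited). The gripper opens to 87 mm and grips with 3 to 60 N. Pads are 19 mm wide; open, the fingers measure 117 mm over their backs; the gripper's body (75 mm by 190 mm) begins 51 mm behind the grasp point.
Start: joints at [-10.227, 30.224, 82.088, -0, 67.689, -10.227], TCP at [0.625, 0, 0.245] pointing down, gripper open.
Joint ranges: [-176.69, 176.69], [-43.24, 126.21], [12.49, 139.97], [-82, 262], [0, 151.66], [-163.58, 163.58]. Speed limits (degrees/s): [159.86, 159.86, 180, 180, 180, 180].

### API

Orientations are given as a 3x3 rotation matrix whose columns are the frame's x, y, z axes.
In Python, from rig import bot, eyes, models gives the robot as it stands. The module is installed in compiled form; this text tells all that it offers.
- The arm moves only by the tool arm_command, never from a script. Its arguments are lists of equal length, an entry for each row: "translation": the shift along the tool's x, y, z each as a share of 0.08 m, from -1 to 1, a list of three; "rotation": the turn, a rotation vector about the tool's x, y, z each as a share of 60 degrees, from -1 to 1, a list of three; "grip": the closure, from -1 (fully open) to 1 (shut), so that 0 is half open. In form: {"translation": [[x, y, z], ...], "rotation": [[rx, ry, rz], ...], "grip": [grip, ...]}. A call has 1 to 5 rows; each row is the pose to reach, as a shift and turn from the pose commanded when the call began, along the tool's axes at that moment; what a row does not reach only later rows make up. A row lasts 1/10 s, in which the tool goes at most 50 mm and 8.59 degrees, less where a joint would pass 70% of its speed; a pose out of reach is approached as far as the arm can. A call with a number of a shift or a turn outside -1 to 1 is refused whole. A call with a gripper value outside its range is refused whole. The fingers move at their own pace and stop on an object; the grip force is fixed at half the most. Time passes only in rows, so rows that repeat a pose let the fingers close. It gives the time, the measured TCP pose, the force and the opening at its end, in the units of the state.
- bot.read_state(): the state, without advancing time (a new reading comes with each control period).
- eyes.capture(name): name is "scene" or "side" or "wrist"; returns a dict with "image" (420x560x3 uint8, blue, green, red), "mtx" (3x3 intrinsics, pixels), "rvec" (rotation vector, rad) and "tvec" (3), from world to camera coordinates, as OpenCV has them; the wrist camera has in their place "hand_eye" (4x4, takes a point from camera to tool coordinates, whose origin is the TCP and whose axes are the tool frame's). Camera axes: x right, y down, z forward; pixel columns grow to the right and rows downward; lengths in m; the calibration is good to about 2 mm. The wrist camera is an equidistant fisheye: a pixel r from the principal point sees the ray r / f radians off the axis. A picture is of the moment at which its call begins: read the wrist's pose just before it. There is no depth.
- bot.hand_in(): hands the job in, once; it reports no verdict.
Trained networks look in the newest picture that a camera, given by its name, has taken for a name from the list of things; names that differ only in an ending like _2 or _b are one class to them, and where a whole thing is asked for, a point or a joint stands for the part that bears it (a point fixed in the world has none). Each returns a list of dicts, best first, with "conf" (0 to 1); they miss things now and then, are a little off and sometimes report something else, mostly with a low value. They report only what shows in the picture. A call takes as long as a camera call. They do not tell look-alikes from the thing itself.
- models.recognise(camera, thing): "extent" ([left, top, right, bottom] as shares, 0 to 1, of the picture: columns of its width, rows of its height, round what is visible of it).
- models.spot_point(camera, thing): "point" ([column, row] as shares, 0 to 1, of the picture: columns of its width, rows of its height: a listed point, or the origin of a listed thing).
The state is a dict: "time_s": time; "joint_positions": joint angles; "qvel": joint speeds; "tau": joint torques, N m; "position": TCP position; "tcp_rot": TCP orientation; "force": force on the tool from outside, world axes, zero at the start; "moment": the same for the moment, N m; "opening": opening from 0.0 (shut) to 1.0 (fully open).
Only numpy, scipy, OpenCV 4.12 (cv2) and the standard library are available. Lean on these libraries where they do the work, as an engineer would, in place of code of your own. Each camera call takes 0.05 s, during which the arm holds its last target. There are 200 camera calls.

### The job

Take the thread spool off the lid of the tip-out hardware box and stand it upright on the bench, clear of the tray. Then swing the lid all the way back past its spring catch until it rests open on its stop, and only then swing the box over with its side lever so that all three buckles drop into the tray in front; leave the buckles in the tray, the lid open and the spool standing. Leave the dye bottle, the wax jar and the hammer alone, and do not knock the spool over.

Things in the scene. Friction and masses are not known exactly. Their poses are not given: they have to be found in the camera images.
- stand: Dark steel stand, fixed to the bench, carrying the box between two cheeks 115 mm high, 138 mm apart over their outsides. Origin on the bench straight below the tipping axis, midway between the cheeks; +x points to the pouring side (to the tray), y along the tipping axis (level, 100 mm above the bench), z up. Base plate from x -95 to +15 mm.
- box (a joint): Tip angle of the box about the stand's y axis: 0 = upright on its rest, grows as it tips towards the stand's +x, stop at 1.75 rad. Friction about 0.12 N m (a few N at the lever); it mostly stays where it is left. The buckles slide out from about 1.2 to 1.5 rad; tip to 1.65 rad or more.
- lever_grip (a point): Middle of the lever's round steel crossbar (10 mm thick, along the stand's y, free for 32 mm either side). The lever is fixed to the box, outside the cheek on the +y side. At tip 0 it is at stand x -74, y +130, z 152 mm; it moves on a circle of radius 90 mm about the tipping axis (x 0, z 100 mm), up and over towards +x. The bar may turn between the fingers.
- box_pivot (a point): Point on the tipping axis between the cheeks, 100 mm above the bench; turns with the box. The box is a blue plastic scoop: inside 46 mm (floor) to 95 mm (rim) long, 102 mm wide, 46 mm deep, rim 140 mm above the bench, front wall slanting out at 45 degrees. At full tip its lip is 33 mm in front of the axis, 50 mm above the bench.
- lid (a joint): Angle of the lid relative to the box: 0 = shut, grows as its front edge swings up and back (away from the tray); stop at 2.6 rad. Spring catch over centre: up to 1.7 rad it pulls the lid shut, beyond that it presses it against its open stop and holds it there while the box is tipped. Needs about 2 N at the bar.
- lid_hinge (a point): Middle of the lid's hinge axis, on the rear rim of the box: in the stand's frame, box upright, x -60, y 0, z 140.5 mm. The axis lies along the stand's y.
- lid_bar (a point): Middle of the lid's round steel pull bar (10 mm thick, along the stand's y, free for 36 mm either side), 35 mm clear of the lid's front edge, 145 mm from the hinge axis. Lid shut: stand x +85, y 0, z 143.5 mm. It circles about lid_hinge and may turn between the fingers. The lid is a white plate 105 x 110 x 5 mm, top face 146 mm above the bench when shut.
- spool: Thread spool, 55 mm high, flanges 36 mm across (5 mm thick) and a 30 mm thread body between, 80 g. It stands upright on the lid at the start. Origin at the centre of its underside, z along its axis.
- tray: Grey plastic tray, fixed to the bench in front of the stand, outside 130 (x) x 190 (y) x 30 mm, walls and floor 4 mm. Origin at the centre of its underside; its x axis points away from the box.
- buckle1: Brass belt buckle: rectangular frame 36 (x) x 28 (y) x 5 mm with a middle bar, 30 g. Origin at the centre of its underside. Inside the box at the start.
- buckle2: Brass belt buckle: rectangular frame 36 (x) x 28 (y) x 5 mm with a middle bar, 30 g. Origin at the centre of its underside. Inside the box at the start.
- buckle3: Brass belt buckle: rectangular frame 36 (x) x 28 (y) x 5 mm with a middle bar, 30 g. Origin at the centre of its underside. Inside the box at the start.
- dye: Bystander: brown glass dye bottle, 48 mm across, 110 mm high. Origin at the centre of its base.
- wax: Bystander: white wax jar with a steel cap, 60 mm across, 60 mm high. Origin at the centre of its base.
- hammer: Bystander: hammer lying on the bench, 240 mm long, along its x axis, head towards +x. Origin under its middle.
Things that resemble listed ones, but are neither listed nor needed, are in the scene too. Of the things that look like the tray, take the one that is nearest to the robot's base at the start. Leave any purple look-alike of the spool alone.

How it is judged:
By the outcome, as a careful person would: the job done as asked, in the order asked, and still so for the second after the job is handed in, with the robot touching nothing.
It also fails if it takes over 62 s, if anything falls off the work surface, if the arm or the gripper's body presses on something with over 40 N, if the wrist force passes 120 N, or if a joint passes its speed limit or range.

## Working session

There is one attempt and no reset: what is moved stays moved. The work goes in short steps, Python scripts to look and compute and a tool call to move; the robot and the scene stay as the last step left them, time stands still between calls to the robot, and variables do not carry over. Pictures are saved under pics/ and viewed, about 8 in all and at most 12, crops included, and the job is handed in when it is done.

Besides the shell and the picture viewer there is one more tool, called after "Emit:" by a JSON object that holds its "method" and its "body", one argument or row to a line. arm_command: Moves the arm, as the interface text tells. Shift numbers are shares of 0.08 m and turn numbers shares of 60 degrees, none past 1 either way. Its arguments: {"type":"object","properties":{"translation":{"type":"array"},"rotation":{"type":"array"},"grip":{"type":"array"}},"required":["translation","rotation","grip"]}

```bash
mkdir -p pics
cat > h.py <<'E'
import numpy as np, cv2
from rig import bot, eyes, models
def cap(n,save=None):
    c=eyes.capture(n)
    if save: cv2.imwrite('pics/'+save,c['image'])
    return c
def ray(c,p):  # p pixel -> origin,dir world
    R=cv2.Rodrigues(np.array(c['rvec'],float))[0]; t=np.array(c['tvec'],float).ravel()
    K=np.array(c['mtx']); d=R.T@np.linalg.solve(K,[p[0],p[1],1.]); return -R.T@t,d/np.linalg.norm(d)
def onz(c,p,z):
    o,d=ray(c,p); return o+d*(z-o[2])/d[2]
def tri(rs):
    A=sum(np.eye(3)-np.outer(d,d) for o,d in rs); b=sum((np.eye(3)-np.outer(d,d))@o for o,d in rs)
    x=np.linalg.solve(A,b); return x,[np.linalg.norm((np.eye(3)-np.outer(d,d))@(x-o)) for o,d in rs]
def proj(c,X):
    return cv2.projectPoints(np.array(X,float).reshape(-1,3),np.array(c['rvec'],float),np.array(c['tvec'],float),np.array(c['mtx'],float),None)[0].reshape(-1,2)
E
python3 - <<'E'
from h import *
np.set_printoptions(precision=3,suppress=True)
cs={n:cap(n,n+'0.png') for n in('scene','side')}
cv2.imwrite('pics/both.png',np.vstack([c['image'] for c in cs.values()])[:, :])
print(bot.read_state()['tcp_rot'])
for n in cs:
  for t in ['lever_grip','lid_hinge','lid_bar','box_pivot','spool','tray','stand','dye','wax','hammer']:
    for r in models.spot_point(n,t)[:4]:
      p=np.array(r['point'])*[560,420]; z={'lever_grip':.152,'lid_hinge':.1405,'lid_bar':.1435,'box_pivot':.1,'spool':.146}.get(t,0)
      print(n,t,round(r['conf'],2),p,onz(cs[n],p,z))
E
```

```text
[[ 0.    -0.002  1.   ]
 [-1.     0.     0.   ]
 [-0.    -1.    -0.002]]
scene lever_grip 0.8 [285.88 266.49] [0.676 0.157 0.152]
scene lid_hinge 0.79 [324.576 240.114] [0.54  0.15  0.141]
scene lid_bar 0.7 [283.808 208.782] [0.531 0.003 0.143]
scene box_pivot 0.94 [308.896 241.584] [0.537 0.101 0.1  ]
scene box_pivot 0.66 [283.976 253.89 ] [0.614 0.089 0.1  ]
scene box_pivot 0.59 [317.912 227.22 ] [0.481 0.079 0.1  ]
scene spool 0.83 [322.672 227.514] [0.514 0.121 0.146]
scene spool 0.61 [349.104 306.012] [0.655 0.319 0.146]
scene tray 0.93 [200.704 232.092] [ 0.655 -0.207  0.   ]
scene tray 0.82 [283.92  253.806] [0.541 0.019 0.   ]
scene tray 0.19 [306.824 268.296] [0.535 0.099 0.   ]
scene stand 0.92 [308.784 268.506] [0.531 0.103 0.   ]
scene stand 0.23 [162.288 183.582] [ 0.605 -0.482  0.   ]
scene wax 0.93 [161.896 184.38 ] [ 0.609 -0.479  0.   ]
scene hammer 0.96 [434.112 324.618] [0.447 0.428 0.   ]
side lever_grip 0.88 [292.488 157.206] [0.666 0.156 0.152]
side lid_hinge 0.58 [262.92  173.208] [0.55  0.126 0.141]
side lid_hinge 0.2 [255.472 175.896] [0.524 0.121 0.141]
side lid_bar 0.79 [273.    194.712] [0.532 0.01  0.143]
side box_pivot 0.63 [265.328 190.092] [0.544 0.093 0.1  ]
side spool 0.57 [254.688 175.98 ] [0.519 0.114 0.146]
side tray 0.96 [275.016 233.016] [0.536 0.003 0.   ]
side tray 0.95 [345.296 270.69 ] [ 0.649 -0.216  0.   ]
side stand 0.67 [263.592 213.99 ] [0.54  0.101 0.   ]
side wax 0.86 [394.072 366.618] [ 0.594 -0.498  0.   ]
```

View pics/scene0.png

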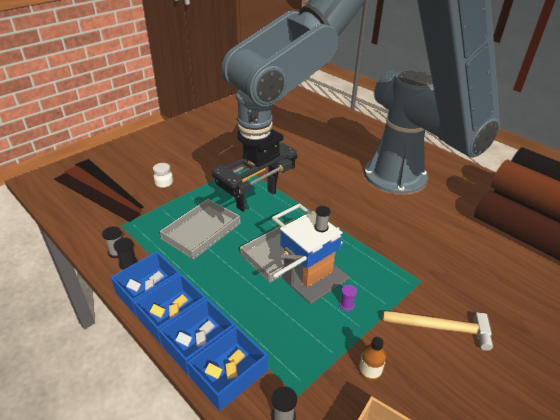

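View pics/side0.png

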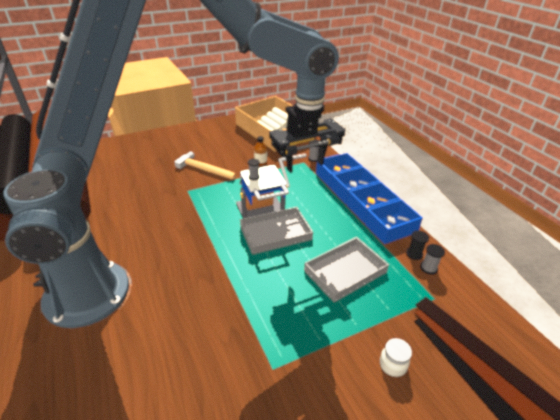

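Scene view: black spool on the white lid at (322,218), tray in front of the box at (270,252), a second tray further off at (200,230). The purple look-alike spool is at (348,297), and loose black and grey spools are at (112,240), (125,252) and (285,403). I choose the black spool on the lid and the tray adjoining the stand, at 0.54 m against 0.69 m. I'll check this in a wrist close-up.

```bash
cat >> h.py <<'E'
def wcap(save=None):
    s=bot.read_state(); c=cap('wrist',save); c['T']=(np.array(s['tcp_rot']),np.array(s['position'])); return c
def wray(c,p):
    K=np.array(c['mtx']); v=np.array([(p[0]-K[0,2])/K[0,0],(p[1]-K[1,2])/K[1,1]]); r=np.linalg.norm(v)
    d=np.array([*(v/r*np.sin(r)),np.cos(r)]); H=np.array(c['hand_eye']); R,t=c['T']
    return R@H[:3,3]+t, R@H[:3,:3]@d
def wonz(c,p,z):
    o,d=wray(c,p); return o+d*(z-o[2])/d[2]
def wspot(c,things):
    for t in things:
        for r in models.spot_point('wrist',t)[:3]:
            p=np.array(r['point'])*[560,420]; z={'lever_grip':.152,'lid_hinge':.1405,'lid_bar':.1435,'box_pivot':.1,'spool':.146}.get(t,0)
            print('w',t,round(r['conf'],2),p,wonz(c,p,z))
def S(x,y,o=(.536,.091),yaw=-93.5):
    a=np.radians(yaw); return np.array(o)+[x*np.cos(a)-y*np.sin(a),x*np.sin(a)+y*np.cos(a)]
E
python3 - <<'E'
from h import *
np.set_printoptions(precision=3,suppress=True)
c=wcap('w0.png'); wspot(c,['lever_grip','lid_hinge','lid_bar','spool','tray','stand','box_pivot'])
for n in('scene','side'):
  c2=cap(n); 
  for t in ('spool','dye'):
    for r in models.recognise(n,t)[:4]:
      e=np.array(r['extent'])*[560,420,560,420]; print(n,t,round(r['conf'],2),e, onz(c2,[(e[0]+e[2])/2,e[3]],0), onz(c2,[(e[0]+e[2])/2,e[1]],.201))
E
```

```text
w lever_grip 0.91 [348.712  16.002] [0.678 0.156 0.152]
w lid_hinge 0.86 [174.72   23.394] [0.546 0.157 0.141]
w lid_hinge 0.43 [205.576 185.808] [0.57  0.026 0.141]
w lid_bar 0.84 [164.976 206.01 ] [0.537 0.011 0.143]
w spool 0.59 [135.912  75.516] [0.517 0.115 0.146]
w tray 0.58 [207.816 182.112] [0.542 0.008 0.   ]
w stand 0.91 [206.416 109.41 ] [0.542 0.096 0.   ]
scene spool 0.81 [314.328 205.59  330.792 232.68 ] [ 0.399  0.033 -0.   ] [0.505 0.106 0.201]
scene spool 0.63 [339.304 286.902 355.208 310.086] [ 0.563  0.261 -0.   ] [0.66  0.31  0.201]
scene dye 0.97 [356.384 335.916 389.424 380.184] [0.667 0.416 0.   ] [0.715 0.415 0.201]
side spool 0.74 [248.696 159.6   257.208 176.61 ] [0.59  0.314 0.   ] [0.517 0.12  0.201]
side dye 0.53 [253.624 133.098 265.384 167.286] [0.636 0.362 0.   ] [0.598 0.261 0.201]
side dye 0.38 [237.104 208.698 315.112 254.016] [ 0.502 -0.079  0.   ] [ 0.483 -0.115  0.201]
```

View pics/w0.png

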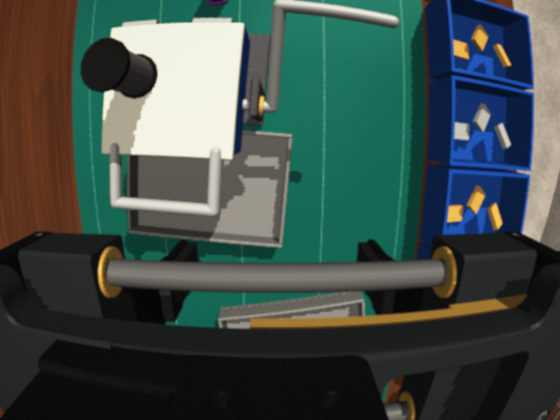

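The wrist view confirms it: the black spool stands on the white lid at (120,68), and the listed tray is under the lid bar, whose middle is at (165,206). The lever bar runs from (282,6) to (395,20). Moving above the spool.

Emit:
{"method": "arm_command", "body": {
  "translation": [
    [-0.725,0,-0.675],
    [-0.725,0,-0.675],
    [-0.725,0,-0.675]
  ],
  "rotation": [
    [0,0,0],
    [0,0,0],
    [0,0,0]
  ],
  "grip": [-1,-1,-1]
}}

```text
time_s: 2.1
position: [0.5674, 0.0608, 0.2443]
tcp_rot: [[0.003, -0.004, 1.0], [-1.0, 0.001, 0.003], [-0.001, -1.0, -0.004]]
force: [0.8, -0.2, -0.4]
opening: 1.002
```

Emit:
{"method": "arm_command", "body": {
  "translation": [
    [-0.725,0,-0.675],
    [-0.725,0,-0.675],
    [-0.725,0,-0.675],
    [-0.725,0,-0.675]
  ],
  "rotation": [
    [0,0,0],
    [0,0,0],
    [0,0,0],
    [0,0,0]
  ],
  "grip": [-1,-1,-1,-1]
}}

```text
time_s: 2.5
position: [0.5179, 0.116, 0.245]
tcp_rot: [[0.001, 0.002, 1.0], [-1.0, -0.001, 0.001], [0.001, -1.0, 0.002]]
force: [0.2, -0.7, 0.3]
opening: 0.997
```

Run:
```python
from h import *
np.set_printoptions(precision=3,suppress=True)
c=wcap('w1.png'); print(c['T']); wspot(c,['lever_grip','lid_hinge','lid_bar','spool','tray','stand','box_pivot'])
for r in models.recognise('wrist','spool')[:3]: print(r['conf'],np.array(r['extent'])*[560,420,560,420])
# predicted spool top
```

```text
(array([[ 0.001,  0.002,  1.   ],
       [-1.   , -0.001,  0.001],
       [ 0.001, -1.   ,  0.002]]), array([0.518, 0.116, 0.245]))
w lever_grip 0.76 [469.616 172.41 ] [0.676 0.158 0.152]
w lid_hinge 0.78 [310.688 166.908] [0.544 0.156 0.141]
w spool 0.83 [306.488  75.81 ] [0.54  0.225 0.146]
w spool 0.82 [277.48  220.416] [0.519 0.116 0.146]
w stand 0.63 [297.584 202.902] [0.544 0.098 0.   ]
0.98 [293.328  50.988 331.688  95.214]
0.89 [245.672 198.618 304.192 263.718]
```

View pics/w1.png

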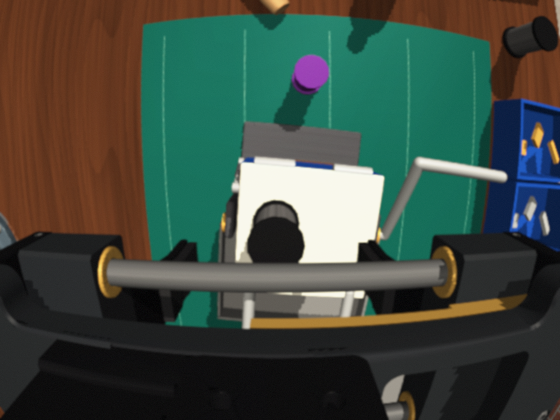

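The spool sits centred between the fingers at (275,240), with the purple one far behind at (311,73). Descend and grip.

Emit:
{"method": "arm_command", "body": {
  "translation": [
    [0,0.4,0],
    [0,0.85,0],
    [0,0.85,0],
    [0,0.85,0],
    [0,0.85,0]
  ],
  "rotation": [
    [0,0,0],
    [0,0,0],
    [0,0,0],
    [0,0,0],
    [0,0,0]
  ],
  "grip": [-1,-1,-1,-1,1]
}}

```text
time_s: 3.45
position: [0.5183, 0.116, 0.1781]
tcp_rot: [[-0.0, 0.003, 1.0], [-1.0, 0.0, -0.0], [-0.0, -1.0, 0.003]]
force: [0.7, -0.5, 0.5]
opening: 0.964
```

Emit:
{"method": "arm_command", "body": {
  "translation": [
    [0,0,0],
    [0,0,0],
    [0,0,0],
    [0,0,0],
    [0,0,0]
  ],
  "rotation": [
    [0,0,0],
    [0,0,0],
    [0,0,0],
    [0,0,0],
    [0,0,0]
  ],
  "grip": [1,1,1,1,1]
}}

```text
time_s: 3.95
position: [0.517, 0.116, 0.1767]
tcp_rot: [[0.0, 0.0, 1.0], [-1.0, -0.0, 0.0], [0.0, -1.0, 0.0]]
force: [0.6, 0.7, 0.3]
opening: 0.541
```

Emit:
{"method": "arm_command", "body": {
  "translation": [
    [0,0,0],
    [0,0,0],
    [0,0,0],
    [0,0,0],
    [0,0,0]
  ],
  "rotation": [
    [0,0,0],
    [0,0,0],
    [0,0,0],
    [0,0,0],
    [0,0,0]
  ],
  "grip": [1,1,1,1,1]
}}

```text
time_s: 4.45
position: [0.517, 0.116, 0.1766]
tcp_rot: [[-0.0, 0.0, 1.0], [-1.0, -0.0, -0.0], [0.0, -1.0, 0.0]]
force: [0.2, -0.1, 1.0]
opening: 0.393
```

Emit:
{"method": "arm_command", "body": {
  "translation": [
    [0,-0.4,0],
    [0,-0.9,0],
    [0,-0.9,0],
    [0,-0.9,0]
  ],
  "rotation": [
    [0,0,0],
    [0,0,0],
    [0,0,0],
    [0,0,0]
  ],
  "grip": [1,1,1,1]
}}

```text
time_s: 4.85
position: [0.5173, 0.1161, 0.2493]
tcp_rot: [[0.0, 0.002, 1.0], [-1.0, -0.0, 0.0], [0.0, -1.0, 0.002]]
force: [-0.2, 1.1, -1.4]
opening: 0.396
```

Emit:
{"method": "arm_command", "body": {
  "translation": [
    [0.4,0,-0.12],
    [0.9,0,-0.27],
    [0.9,0,-0.27]
  ],
  "rotation": [
    [0,0,0],
    [0,0,0],
    [0,0,0]
  ],
  "grip": [1,1,1]
}}

```text
time_s: 5.15
position: [0.4929, 0.041, 0.2468]
tcp_rot: [[-0.004, -0.006, 1.0], [-1.0, -0.001, -0.004], [0.001, -1.0, -0.006]]
force: [0.4, 0.9, -0.9]
opening: 0.393
```

Emit:
{"method": "arm_command", "body": {
  "translation": [
    [0.45,0,-0.13],
    [0.9,0,-0.27],
    [0.9,0,-0.27]
  ],
  "rotation": [
    [0,0,0],
    [0,0,0],
    [0,0,0]
  ],
  "grip": [1,1,1]
}}

```text
time_s: 5.45
position: [0.4724, -0.0304, 0.2473]
tcp_rot: [[-0.004, -0.003, 1.0], [-1.0, -0.0, -0.004], [0.0, -1.0, -0.003]]
force: [0.2, 0.8, -0.5]
opening: 0.393
```

Emit:
{"method": "arm_command", "body": {
  "translation": [
    [0.45,0,-0.13],
    [0.9,0,-0.27],
    [0.9,0,-0.27]
  ],
  "rotation": [
    [0,0,0],
    [0,0,0],
    [0,0,0]
  ],
  "grip": [1,1,1]
}}

```text
time_s: 5.75
position: [0.4517, -0.1022, 0.2477]
tcp_rot: [[-0.004, -0.001, 1.0], [-1.0, -0.0, -0.004], [0.0, -1.0, -0.001]]
force: [0.6, 0.1, -0.4]
opening: 0.386
```

Emit:
{"method": "arm_command", "body": {
  "translation": [
    [0.45,0,-0.13],
    [0.7,0,-0.27],
    [0.9,0,-0.27],
    [0.9,0,-0.27],
    [0.9,0,-0.27]
  ],
  "rotation": [
    [0,0,0],
    [0,0,0],
    [0,0,0],
    [0,0,0],
    [0,0,0]
  ],
  "grip": [1,1,1,1,1]
}}

```text
time_s: 6.25
position: [0.431, -0.1711, 0.2482]
tcp_rot: [[-0.0, -0.0, 1.0], [-1.0, 0.001, -0.0], [-0.001, -1.0, -0.0]]
force: [-0.0, -0.1, 0.2]
opening: 0.393
```

Run:
```python
from h import *
c=cap('side','s1.png'); b=cap('scene','b1.png')
cv2.imwrite('pics/sp.png',np.hstack([cv2.resize(c['image'][130:330,130:330],(400,400)),cv2.resize(b['image'][80:280,130:330],(400,400))]))
print(bot.read_state()['position'],bot.read_state()['force'])
```

```text
[ 0.43080966 -0.17067806  0.24829117] [ 7.54166799e-01  5.31441948e-06 -1.01939613e+00]
```

View pics/sp.png

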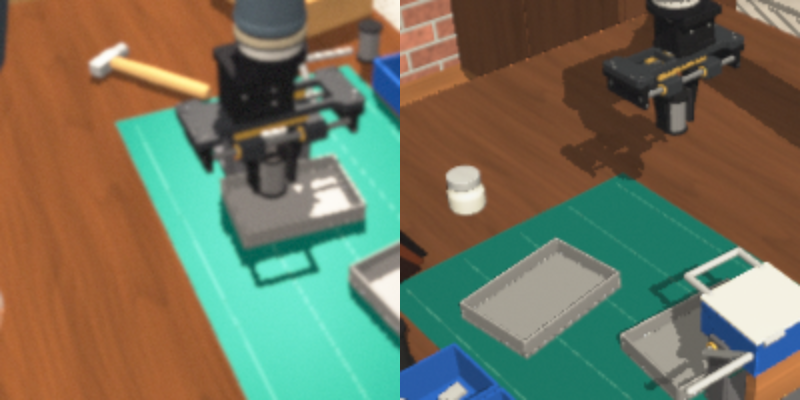

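Both views show the spool upright in the jaws (side crop (270,175), scene crop (678,115)), with clear bench below. Lowering it.

Emit:
{"method": "arm_command", "body": {
  "translation": [
    [0,0.45,0],
    [0,0.9,0],
    [0,0.9,0]
  ],
  "rotation": [
    [0,0,0],
    [0,0,0],
    [0,0,0]
  ],
  "grip": [1,1,1]
}}

```text
time_s: 6.65
position: [0.4282, -0.1691, 0.1733]
tcp_rot: [[0.001, -0.008, 1.0], [-1.0, 0.006, 0.001], [-0.006, -1.0, -0.008]]
force: [-1.2, 0.1, -0.8]
opening: 0.397
```

Emit:
{"method": "arm_command", "body": {
  "translation": [
    [0,0.45,0],
    [0,0.9,0],
    [0,0.9,0]
  ],
  "rotation": [
    [0,0,0],
    [0,0,0],
    [0,0,0]
  ],
  "grip": [1,1,1]
}}

```text
time_s: 6.95
position: [0.4292, -0.1703, 0.1025]
tcp_rot: [[0.001, -0.006, 1.0], [-1.0, 0.004, 0.001], [-0.004, -1.0, -0.006]]
force: [-1.5, 0.4, 0.2]
opening: 0.395
```

Emit:
{"method": "arm_command", "body": {
  "translation": [
    [0,0.4,0],
    [0,0.65,0],
    [0,0.8,0],
    [0,0.85,0],
    [0,0.85,0]
  ],
  "rotation": [
    [0,0,0],
    [0,0,0],
    [0,0,0],
    [0,0,0],
    [0,0,0]
  ],
  "grip": [1,1,1,1,1]
}}

```text
time_s: 7.45
position: [0.4313, -0.1722, 0.0374]
tcp_rot: [[0.0, 0.001, 1.0], [-1.0, -0.001, 0.0], [0.001, -1.0, 0.001]]
force: [1.1, 0.4, 0.3]
opening: 0.393
```

Emit:
{"method": "arm_command", "body": {
  "translation": [
    [0,0.02,0],
    [0,0.03,0],
    [0,0.03,0]
  ],
  "rotation": [
    [0,0,0],
    [0,0,0],
    [0,0,0]
  ],
  "grip": [1,1,1]
}}

```text
time_s: 7.75
position: [0.4308, -0.1721, 0.0347]
tcp_rot: [[-0.0, 0.001, 1.0], [-1.0, -0.001, -0.0], [0.001, -1.0, 0.001]]
force: [-0.2, -1.1, -0.3]
opening: 0.393
```

Step 1.6 mm at a time until contact.

Emit:
{"method": "arm_command", "body": {
  "translation": [
    [0,0.02,0],
    [0,0.02,0],
    [0,0.02,0]
  ],
  "rotation": [
    [0,0,0],
    [0,0,0],
    [0,0,0]
  ],
  "grip": [1,1,1]
}}

```text
time_s: 8.05
position: [0.4305, -0.172, 0.0325]
tcp_rot: [[-0.0, -0.0, 1.0], [-1.0, 0.0, -0.0], [-0.0, -1.0, -0.0]]
force: [-0.4, -0.1, -0.3]
opening: 0.395
```

Emit:
{"method": "arm_command", "body": {
  "translation": [
    [0,0.02,0],
    [0,0.02,0],
    [0,0.02,0]
  ],
  "rotation": [
    [0,0,0],
    [0,0,0],
    [0,0,0]
  ],
  "grip": [1,1,1]
}}

```text
time_s: 8.35
position: [0.4305, -0.1719, 0.0308]
tcp_rot: [[0.0, -0.0, 1.0], [-1.0, 0.0, 0.0], [-0.0, -1.0, -0.0]]
force: [-0.4, 0.2, 0.1]
opening: 0.396
```

Emit:
{"method": "arm_command", "body": {
  "translation": [
    [0,0.015,0],
    [0,0.015,0],
    [0,0.015,0]
  ],
  "rotation": [
    [0,0,0],
    [0,0,0],
    [0,0,0]
  ],
  "grip": [1,1,1]
}}

```text
time_s: 8.65
position: [0.4307, -0.172, 0.0305]
tcp_rot: [[0.0, 0.001, 1.0], [-1.0, -0.0, 0.0], [0.0, -1.0, 0.001]]
force: [-1.0, 0.2, 6.6]
opening: 0.393
```

Contact at 6.6 N. Release, rise, then travel to the lid bar, turning the jaws.

Emit:
{"method": "arm_command", "body": {
  "translation": [
    [0,-0.01,0],
    [0,-0.01,0],
    [0,-0.01,0],
    [0,-0.01,0],
    [0,-0.01,0]
  ],
  "rotation": [
    [0,0,0],
    [0,0,0],
    [0,0,0],
    [0,0,0],
    [0,0,0]
  ],
  "grip": [-1,-1,-1,-1,-1]
}}

```text
time_s: 9.15
position: [0.4306, -0.1719, 0.0304]
tcp_rot: [[-0.0, -0.0, 1.0], [-1.0, 0.0, -0.0], [-0.0, -1.0, -0.0]]
force: [-0.5, -0.2, -0.5]
opening: 0.764
```

Emit:
{"method": "arm_command", "body": {
  "translation": [
    [0,-0.3,0],
    [0,-0.8,0],
    [0,-1,0],
    [0,-1,0]
  ],
  "rotation": [
    [0,0,0],
    [0,0,0],
    [0,0,0],
    [0,0,0]
  ],
  "grip": [-1,-1,-1,-1]
}}

```text
time_s: 9.55
position: [0.4318, -0.1727, 0.1125]
tcp_rot: [[0.0, 0.004, 1.0], [-1.0, -0.003, 0.0], [0.003, -1.0, 0.004]]
force: [0.3, -0.0, -0.4]
opening: 0.989
```

Emit:
{"method": "arm_command", "body": {
  "translation": [
    [-0.45,-0.45,0.3],
    [-0.9,-0.9,0.6],
    [-0.9,-0.9,0.6]
  ],
  "rotation": [
    [0,0,0],
    [0,0,0],
    [0,0,0]
  ],
  "grip": [-1,0.4,0.4]
}}

```text
time_s: 9.85
position: [0.4811, -0.0983, 0.1842]
tcp_rot: [[0.003, 0.005, 1.0], [-1.0, -0.001, 0.003], [0.001, -1.0, 0.005]]
force: [-0.1, -0.1, -0.0]
opening: 0.893
```

Emit:
{"method": "arm_command", "body": {
  "translation": [
    [-0.45,-0.45,0.3],
    [-0.9,-0.85,0.69],
    [-0.9,-0.85,0.69],
    [-0.9,-0.85,0.69]
  ],
  "rotation": [
    [0,0,0],
    [0,0,0],
    [0,0,0],
    [0,0,0]
  ],
  "grip": [0.4,0.4,0.4,0.4]
}}

```text
time_s: 10.25
position: [0.5346, -0.0274, 0.2502]
tcp_rot: [[0.003, 0.001, 1.0], [-1.0, -0.001, 0.003], [0.001, -1.0, 0.001]]
force: [-0.6, 0.3, -0.7]
opening: 0.539
```

Emit:
{"method": "arm_command", "body": {
  "translation": [
    [-0.2,0,0],
    [-0.45,0,0],
    [-0.45,0,0],
    [-0.45,0,0]
  ],
  "rotation": [
    [0,0.14,0],
    [0,0.28,0],
    [0,0.42,0],
    [0,0.52,0]
  ],
  "grip": [0.4,0.4,0.4,0.4]
}}

```text
time_s: 10.65
position: [0.5311, 0.0072, 0.2476]
tcp_rot: [[-0.523, -0.007, 0.853], [-0.853, 0.0, -0.523], [0.003, -1.0, -0.006]]
force: [-0.5, 0.9, -0.0]
opening: 0.309
```

Emit:
{"method": "arm_command", "body": {
  "translation": [
    [0,0,0],
    [0,0,0],
    [0,0,0],
    [0,0,0]
  ],
  "rotation": [
    [0,0.14,0],
    [0,0.28,0],
    [0,0.42,0],
    [0,0.52,0]
  ],
  "grip": [0.4,0.4,0.4,0.4]
}}

```text
time_s: 11.05
position: [0.5312, 0.0065, 0.2476]
tcp_rot: [[-0.889, -0.007, 0.457], [-0.457, 0.0, -0.889], [0.006, -1.0, -0.003]]
force: [0.5, -0.2, -0.3]
opening: 0.3
```

Emit:
{"method": "arm_command", "body": {
  "translation": [
    [0,0,0],
    [0,0,0],
    [0,0,0],
    [0,0,0],
    [0,0,0]
  ],
  "rotation": [
    [0,0.14,0],
    [0,0.28,0],
    [0,0.42,0],
    [0,0.52,0],
    [0,0.52,0]
  ],
  "grip": [0.4,0.4,0.4,0.4,0.4]
}}

```text
time_s: 11.55
position: [0.5315, 0.0066, 0.2479]
tcp_rot: [[-0.998, -0.006, -0.064], [0.064, 0.0, -0.998], [0.006, -1.0, 0.0]]
force: [0.5, 0.6, -0.8]
opening: 0.298
```

Run:
```python
from h import *
np.set_printoptions(precision=3,suppress=True)
c=wcap('w2.png'); print(c['T']); wspot(c,['lever_grip','lid_hinge','lid_bar','tray','box_pivot'])
cs={n:cap(n,n+'2.png') for n in('scene','side')}
for n in cs:
  for t,z in [('lid_bar',.1435),('lever_grip',.152),('spool',0)]:
    for r in models.spot_point(n,t)[:3]:
      p=np.array(r['point'])*[560,420]; print(n,t,round(r['conf'],2),p,onz(cs[n],p,z))
  q=proj(cs[n],[.4307,-.172,.027])[0].astype(int);print(q)
  im=cs[n]['image'];cv2.imwrite(f'pics/c_{n}.png',cv2.resize(im[max(q[1]-50,0):q[1]+50,max(q[0]-50,0):q[0]+50],(300,300)))
w=c['image']
cv2.imwrite('pics/m2.png',np.hstack([cv2.resize(w,(500,375)),cv2.resize(np.vstack([cv2.imread('pics/c_side.png'),cv2.imread('pics/c_scene.png')]),(187,375))]))
```

```text
(array([[-0.998, -0.006, -0.064],
       [ 0.064,  0.   , -0.998],
       [ 0.006, -1.   ,  0.   ]]), array([0.531, 0.007, 0.248]))
w lever_grip 0.74 [81.816 62.916] [0.674 0.156 0.152]
w lid_hinge 0.56 [102.704 214.914] [0.543 0.157 0.141]
w lid_bar 0.73 [270.424 217.014] [0.533 0.011 0.143]
w tray 0.93 [443.8    89.208] [ 0.65  -0.216 -0.   ]
w tray 0.65 [273.672 181.482] [0.539 0.01  0.   ]
w tray 0.57 [80.472 64.008] [0.722 0.258 0.   ]
scene lid_bar 0.66 [287.672 212.394] [0.534 0.02  0.143]
scene lever_grip 0.85 [288.008 267.414] [0.674 0.162 0.152]
scene lever_grip 0.4 [325.528 241.92 ] [0.552 0.164 0.152]
scene spool 0.72 [265.496 203.91 ] [ 0.43  -0.176  0.   ]
scene spool 0.61 [342.888 304.92 ] [0.559 0.243 0.   ]
scene spool 0.54 [309.008 266.28 ] [0.525 0.098 0.   ]
[266 197]
side lid_bar 0.95 [274.12  197.988] [ 0.528 -0.006  0.143]
side lid_bar 0.74 [293.104 156.492] [0.677 0.171 0.143]
side lever_grip 0.76 [290.304 158.886] [0.656 0.149 0.152]
side lever_grip 0.48 [273.224 231.084] [ 0.465 -0.138  0.152]
side spool 0.57 [268.688 286.02 ] [ 0.435 -0.178  0.   ]
[266 278]
```

View pics/m2.png

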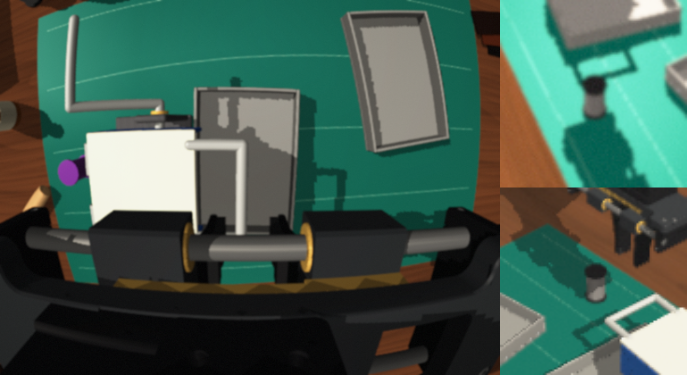

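The spool stands upright on the mat in both right-hand crops. The bar runs parallel to the jaws' faces at column ~271 (full-size), about 4 mm off-centre. Shift and descend.

Emit:
{"method": "arm_command", "body": {
  "translation": [
    [0,0.3,-0.05],
    [0,0.6,-0.05],
    [0,0.6,-0.05]
  ],
  "rotation": [
    [0,0,0],
    [0,0,0],
    [0,0,0]
  ],
  "grip": [0.4,0.4,0.4]
}}

```text
time_s: 12.55
position: [0.5318, 0.0125, 0.2]
tcp_rot: [[-0.998, -0.007, -0.062], [0.062, 0.001, -0.998], [0.007, -1.0, -0.001]]
force: [-0.5, 0.4, -0.7]
opening: 0.295
```

Emit:
{"method": "arm_command", "body": {
  "translation": [
    [0,0.15,0],
    [0,0.3,0],
    [0,0.45,0],
    [0,0.65,0],
    [0,0.65,0]
  ],
  "rotation": [
    [0,0,0],
    [0,0,0],
    [0,0,0],
    [0,0,0],
    [0,0,0]
  ],
  "grip": [0.4,0.4,0.4,0.4,0.4]
}}

```text
time_s: 13.05
position: [0.5326, 0.0122, 0.1486]
tcp_rot: [[-0.998, -0.004, -0.063], [0.063, 0.001, -0.998], [0.004, -1.0, -0.001]]
force: [-1.0, 0.6, 0.7]
opening: 0.296
```

Emit:
{"method": "arm_command", "body": {
  "translation": [
    [0,0,0],
    [0,0,0],
    [0,0,0],
    [0,0,0]
  ],
  "rotation": [
    [0,0,0],
    [0,0,0],
    [0,0,0],
    [0,0,0]
  ],
  "grip": [1,1,1,1]
}}

```text
time_s: 13.45
position: [0.5346, 0.0116, 0.1512]
tcp_rot: [[-0.998, 0.002, -0.063], [0.063, -0.001, -0.998], [-0.002, -1.0, 0.001]]
force: [-0.9, -0.2, 0.8]
opening: 0.106
```

Gripped on the bar (opening 9 mm). Computing the arc shares.

Run:
```python
import numpy as np
def arc(R,a0,sgn,ends):
    P=lambda a: R*np.array([np.cos(a),np.sin(a)])
    prev=0
    for e in ends:
        ts=np.linspace(prev,e,6)[1:]
        print(e,[[0,round(-(P(a0+sgn*t)-P(a0+sgn*prev))[1]/.08,2),round((P(a0+sgn*t)-P(a0+sgn*prev))[0]/.08,2)] for t in ts]); prev=e
print('lid');arc(.145,np.arctan2(3,145),1,[.5,1.,1.5,2.,2.5])
print('lever');arc(.09,np.arctan2(52,-74),-1,[.42,.84,1.26,1.7])
```

```text
lid
0.5 [[0, np.float64(-0.18), np.float64(-0.01)], [0, np.float64(-0.36), np.float64(-0.04)], [0, np.float64(-0.53), np.float64(-0.09)], [0, np.float64(-0.7), np.float64(-0.16)], [0, np.float64(-0.86), np.float64(-0.24)]]
1.0 [[0, np.float64(-0.15), np.float64(-0.1)], [0, np.float64(-0.29), np.float64(-0.21)], [0, np.float64(-0.42), np.float64(-0.34)], [0, np.float64(-0.54), np.float64(-0.48)], [0, np.float64(-0.64), np.float64(-0.62)]]
1.5 [[0, np.float64(-0.09), np.float64(-0.16)], [0, np.float64(-0.16), np.float64(-0.33)], [0, np.float64(-0.21), np.float64(-0.5)], [0, np.float64(-0.25), np.float64(-0.68)], [0, np.float64(-0.27), np.float64(-0.86)]]
2.0 [[0, np.float64(-0.0), np.float64(-0.18)], [0, np.float64(0.02), np.float64(-0.36)], [0, np.float64(0.05), np.float64(-0.54)], [0, np.float64(0.11), np.float64(-0.71)], [0, np.float64(0.18), np.float64(-0.88)]]
2.5 [[0, np.float64(0.09), np.float64(-0.16)], [0, np.float64(0.19), np.float64(-0.31)], [0, np.float64(0.31), np.float64(-0.45)], [0, np.float64(0.44), np.float64(-0.57)], [0, np.float64(0.58), np.float64(-0.69)]]
lever
0.42 [[0, np.float64(-0.07), np.float64(0.06)], [0, np.float64(-0.14), np.float64(0.12)], [0, np.float64(-0.21), np.float64(0.19)], [0, np.float64(-0.27), np.float64(0.26)], [0, np.float64(-0.32), np.float64(0.34)]]
0.84 [[0, np.float64(-0.04), np.float64(0.08)], [0, np.float64(-0.08), np.float64(0.17)], [0, np.float64(-0.11), np.float64(0.26)], [0, np.float64(-0.14), np.float64(0.35)], [0, np.float64(-0.15), np.float64(0.44)]]
1.26 [[0, np.float64(-0.01), np.float64(0.09)], [0, np.float64(-0.01), np.float64(0.19)], [0, np.float64(0.0), np.float64(0.28)], [0, np.float64(0.02), np.float64(0.38)], [0, np.float64(0.04), np.float64(0.47)]]
1.7 [[0, np.float64(0.03), np.float64(0.09)], [0, np.float64(0.08), np.float64(0.18)], [0, np.float64(0.12), np.float64(0.27)], [0, np.float64(0.18), np.float64(0.35)], [0, np.float64(0.24), np.float64(0.43)]]
```

Emit:
{"method": "arm_command", "body": {
  "translation": [
    [0,-0.18,-0.01],
    [0,-0.36,-0.04],
    [0,-0.53,-0.09],
    [0,-0.7,-0.16],
    [0,-0.86,-0.24]
  ],
  "rotation": [
    [0,0,0],
    [0,0,0],
    [0,0,0],
    [0,0,0],
    [0,0,0]
  ],
  "grip": [1,1,1,1,1]
}}

```text
time_s: 13.95
position: [0.536, 0.0298, 0.2205]
tcp_rot: [[-0.998, 0.002, -0.063], [0.063, -0.003, -0.998], [-0.003, -1.0, 0.003]]
force: [0.9, -3.8, -1.3]
opening: 0.104
```

Tracks the arc with low force; continue.

Emit:
{"method": "arm_command", "body": {
  "translation": [
    [0,-0.15,-0.1],
    [0,-0.29,-0.21],
    [0,-0.42,-0.34],
    [0,-0.54,-0.48],
    [0,-0.64,-0.62]
  ],
  "rotation": [
    [0,0,0],
    [0,0,0],
    [0,0,0],
    [0,0,0],
    [0,0,0]
  ],
  "grip": [1,1,1,1,1]
}}

```text
time_s: 14.45
position: [0.5401, 0.0778, 0.2735]
tcp_rot: [[-0.998, 0.005, -0.062], [0.062, -0.007, -0.998], [-0.006, -1.0, 0.007]]
force: [1.6, -6.8, 5.8]
opening: 0.101
```

Emit:
{"method": "arm_command", "body": {
  "translation": [
    [0,-0.09,-0.16],
    [0,-0.16,-0.33],
    [0,-0.21,-0.5],
    [0,-0.25,-0.68],
    [0,-0.27,-0.86]
  ],
  "rotation": [
    [0,0,0],
    [0,0,0],
    [0,0,0],
    [0,0,0],
    [0,0,0]
  ],
  "grip": [1,1,1,1,1]
}}

```text
time_s: 14.95
position: [0.5457, 0.1494, 0.2946]
tcp_rot: [[-0.998, 0.009, -0.063], [0.063, -0.001, -0.998], [-0.009, -1.0, 0.0]]
force: [6.0, -1.5, 0.2]
opening: 0.101
```

Emit:
{"method": "arm_command", "body": {
  "translation": [
    [0,0,-0.18],
    [0,0.02,-0.36],
    [0,0.05,-0.54],
    [0,0.11,-0.71],
    [0,0.18,-0.88]
  ],
  "rotation": [
    [0,0,0],
    [0,0,0],
    [0,0,0],
    [0,0,0],
    [0,0,0]
  ],
  "grip": [1,1,1,1,1]
}}

```text
time_s: 15.45
position: [0.5511, 0.2206, 0.2791]
tcp_rot: [[-0.998, 0.011, -0.063], [0.063, 0.001, -0.998], [-0.01, -1.0, -0.001]]
force: [8.8, -1.6, -0.4]
opening: 0.101
```

Emit:
{"method": "arm_command", "body": {
  "translation": [
    [0,0.09,-0.16],
    [0,0.19,-0.31],
    [0,0.31,-0.45],
    [0,0.44,-0.57],
    [0,0.58,-0.69]
  ],
  "rotation": [
    [0,0,0],
    [0,0,0],
    [0,0,0],
    [0,0,0],
    [0,0,0]
  ],
  "grip": [1,1,1,1,1]
}}

```text
time_s: 15.95
position: [0.555, 0.2754, 0.2322]
tcp_rot: [[-0.998, 0.011, -0.063], [0.063, 0.001, -0.998], [-0.011, -1.0, -0.001]]
force: [9.7, -4.3, -1.2]
opening: 0.11
```

The lid is beyond the catch at about 2.5 rad. Nudge it to the stop, release, rise, and go to the lever.

Emit:
{"method": "arm_command", "body": {
  "translation": [
    [0,0.06,-0.04],
    [0,0.12,-0.08],
    [0,0.12,-0.08]
  ],
  "rotation": [
    [0,0,0],
    [0,0,0],
    [0,0,0]
  ],
  "grip": [1,1,1]
}}

```text
time_s: 16.25
position: [0.5553, 0.2816, 0.2225]
tcp_rot: [[-0.998, 0.01, -0.062], [0.062, 0.0, -0.998], [-0.01, -1.0, -0.001]]
force: [9.1, -1.6, -1.6]
opening: 0.099
```

Emit:
{"method": "arm_command", "body": {
  "translation": [
    [0,0,0],
    [0,0,0],
    [0,0,0]
  ],
  "rotation": [
    [0,0,0],
    [0,0,0],
    [0,0,0]
  ],
  "grip": [0.5,0.5,0.5]
}}

```text
time_s: 16.55
position: [0.5493, 0.2814, 0.221]
tcp_rot: [[-0.998, -0.004, -0.062], [0.062, -0.0, -0.998], [0.004, -1.0, 0.0]]
force: [-0.6, -0.1, -0.4]
opening: 0.232
```

Emit:
{"method": "arm_command", "body": {
  "translation": [
    [0,-0.2,0],
    [0,-0.5,0],
    [0,-0.8,0],
    [0,-0.8,0]
  ],
  "rotation": [
    [0,0,0],
    [0,0,0],
    [0,0,0],
    [0,0,0]
  ],
  "grip": [0.5,0.5,0.5,0.5]
}}

```text
time_s: 16.95
position: [0.552, 0.2821, 0.289]
tcp_rot: [[-0.998, 0.006, -0.062], [0.062, 0.002, -0.998], [-0.005, -1.0, -0.003]]
force: [0.2, 0.9, 0.1]
opening: 0.25
```

Emit:
{"method": "arm_command", "body": {
  "translation": [
    [-0.43,0,0.36],
    [-0.87,0,0.72],
    [-0.87,0,0.72],
    [-0.87,0,0.72]
  ],
  "rotation": [
    [0,0,0],
    [0,0.02,0],
    [0,0.02,0],
    [0,0.02,0]
  ],
  "grip": [0.1,0.1,0.1,0.1]
}}

```text
time_s: 17.35
position: [0.6161, 0.2185, 0.2839]
tcp_rot: [[-0.996, -0.004, -0.086], [0.086, 0.0, -0.996], [0.004, -1.0, 0.0]]
force: [-0.1, -0.5, 0.3]
opening: 0.435
```

Emit:
{"method": "arm_command", "body": {
  "translation": [
    [-0.43,0.34,0.36],
    [-0.87,0.68,0.72],
    [-0.87,0.68,0.72],
    [-0.87,0.68,0.72],
    [-0.87,0.68,0.72]
  ],
  "rotation": [
    [0,0,0],
    [0,0,0],
    [0,0,0],
    [0,0,0],
    [0,0,0]
  ],
  "grip": [0.1,0.1,0.1,0.1,0.1]
}}

```text
time_s: 17.85
position: [0.6801, 0.1576, 0.2314]
tcp_rot: [[-0.997, -0.001, -0.082], [0.082, 0.001, -0.997], [0.002, -1.0, -0.001]]
force: [0.2, 0.1, -0.4]
opening: 0.451
```

Run:
```python
from h import *
np.set_printoptions(precision=3,suppress=True)
c=wcap('w3.png'); print(c['T']); wspot(c,['lever_grip','lid_hinge'])
b=cap('scene','b3.png')['image']; d=cap('side')
cv2.imwrite('pics/m3.png',np.hstack([cv2.resize(c['image'],(480,360)),cv2.resize(b[160:320,220:360],(315,360))]))
```

```text
(array([[-0.997, -0.001, -0.082],
       [ 0.082,  0.001, -0.997],
       [ 0.002, -1.   , -0.001]]), array([0.68 , 0.158, 0.231]))
w lever_grip 0.61 [276.192 233.184] [0.677 0.158 0.152]
```

View pics/m3.png

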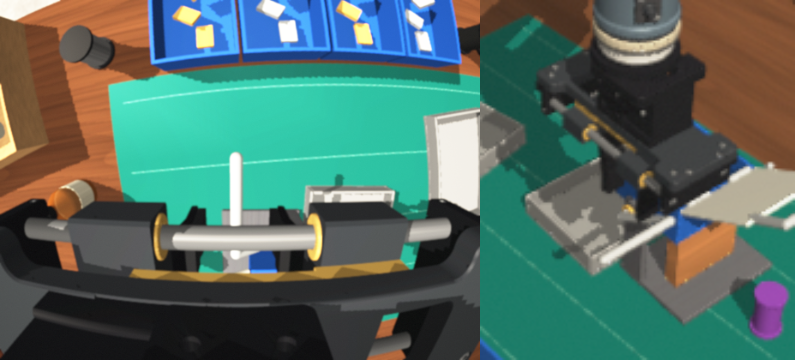

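Lid resting open (white plate at right crop (740,195)). The lever bar lies centred between the fingers at wrist (235,200). Descend and grip.

Emit:
{"method": "arm_command", "body": {
  "translation": [
    [-0.03,0.3,0],
    [-0.03,0.55,0],
    [-0.03,0.75,0],
    [-0.03,0.95,0],
    [-0.03,0.95,0]
  ],
  "rotation": [
    [0,0,0],
    [0,0,0],
    [0,0,0],
    [0,0,0],
    [0,0,0]
  ],
  "grip": [0.1,0.1,0.1,0.1,0.1]
}}

```text
time_s: 18.6
position: [0.6819, 0.1559, 0.1526]
tcp_rot: [[-0.996, -0.005, -0.083], [0.083, -0.0, -0.997], [0.005, -1.0, 0.001]]
force: [0.2, 1.3, 0.2]
opening: 0.45
```

Emit:
{"method": "arm_command", "body": {
  "translation": [
    [0,0,0],
    [0,0,0],
    [0,0,0],
    [0,0,0],
    [0,0,0]
  ],
  "rotation": [
    [0,0,0],
    [0,0,0],
    [0,0,0],
    [0,0,0],
    [0,0,0]
  ],
  "grip": [1,1,1,1,1]
}}

```text
time_s: 19.1
position: [0.6844, 0.158, 0.1564]
tcp_rot: [[-0.996, 0.003, -0.085], [0.085, 0.005, -0.996], [-0.002, -1.0, -0.005]]
force: [0.7, 4.9, 0.8]
opening: 0.1
```

Emit:
{"method": "arm_command", "body": {
  "translation": [
    [0,-0.07,0.06],
    [0,-0.14,0.12],
    [0,-0.21,0.19],
    [0,-0.27,0.26],
    [0,-0.32,0.34]
  ],
  "rotation": [
    [0,0,0],
    [0,0,0],
    [0,0,0],
    [0,0,0],
    [0,0,0]
  ],
  "grip": [1,1,1,1,1]
}}

```text
time_s: 19.6
position: [0.6822, 0.1325, 0.1823]
tcp_rot: [[-0.996, 0.003, -0.084], [0.084, 0.007, -0.996], [-0.003, -1.0, -0.007]]
force: [0.2, 8.3, 4.0]
opening: 0.105
```

Emit:
{"method": "arm_command", "body": {
  "translation": [
    [0,-0.04,0.08],
    [0,-0.08,0.17],
    [0,-0.11,0.26],
    [0,-0.14,0.35],
    [0,-0.15,0.44]
  ],
  "rotation": [
    [0,0,0],
    [0,0,0],
    [0,0,0],
    [0,0,0],
    [0,0,0]
  ],
  "grip": [1,1,1,1,1]
}}

```text
time_s: 20.1
position: [0.6793, 0.0969, 0.1962]
tcp_rot: [[-0.996, 0.004, -0.084], [0.084, 0.006, -0.996], [-0.004, -1.0, -0.006]]
force: [-1.1, 6.8, 8.6]
opening: 0.103
```

Emit:
{"method": "arm_command", "body": {
  "translation": [
    [0,-0.01,0.09],
    [0,-0.01,0.19],
    [0,0,0.28],
    [0,0.02,0.38],
    [0,0.04,0.47]
  ],
  "rotation": [
    [0,0,0],
    [0,0,0],
    [0,0,0],
    [0,0,0],
    [0,0,0]
  ],
  "grip": [1,1,1,1,1]
}}

```text
time_s: 20.6
position: [0.6758, 0.0568, 0.1907]
tcp_rot: [[-0.996, 0.002, -0.084], [0.084, 0.002, -0.996], [-0.002, -1.0, -0.002]]
force: [-0.2, 2.5, 4.8]
opening: 0.1
```

Emit:
{"method": "arm_command", "body": {
  "translation": [
    [0,0.03,0.09],
    [0,0.08,0.18],
    [0,0.12,0.27],
    [0,0.18,0.35],
    [0,0.24,0.43]
  ],
  "rotation": [
    [0,0,0],
    [0,0,0],
    [0,0,0],
    [0,0,0],
    [0,0,0]
  ],
  "grip": [1,1,1,1,1]
}}

```text
time_s: 21.1
position: [0.6725, 0.0215, 0.1696]
tcp_rot: [[-0.996, -0.0, -0.084], [0.084, 0.001, -0.996], [0.0, -1.0, -0.001]]
force: [1.9, 4.8, -0.7]
opening: 0.106
```

Emit:
{"method": "arm_command", "body": {
  "translation": [
    [0,0,0],
    [0,0,0],
    [0,0,0],
    [0,0,0],
    [0,0,0]
  ],
  "rotation": [
    [0,0,0],
    [0,0,0],
    [0,0,0],
    [0,0,0],
    [0,0,0]
  ],
  "grip": [1,1,1,1,1]
}}

```text
time_s: 21.6
position: [0.6725, 0.022, 0.1702]
tcp_rot: [[-0.997, -0.0, -0.083], [0.083, -0.0, -0.997], [0.0, -1.0, 0.0]]
force: [2.1, 0.9, -4.8]
opening: 0.099
```

Run:
```python
from h import *
b=cap('scene','b4.png')['image']; d=cap('side','d4.png')['image']
cv2.imwrite('pics/m4.png',np.hstack([cv2.resize(b[140:330,220:375],(400,490)),cv2.resize(d[130:300,205:344],(400,490))]))
for cam in('scene','side'):
  for t in('buckle1','lid','box'):
    print(cam,t,[(round(r['conf'],2),(np.array(r['extent'])*[560,420,560,420]).astype(int).tolist()) for r in models.recognise(cam,t)[:5]])
```

```text
scene buckle1 [(0.63, [271, 253, 286, 267]), (0.45, [243, 231, 318, 281]), (0.36, [295, 247, 305, 255])]
scene lid [(0.62, [258, 153, 313, 226])]
scene box [(0.57, [238, 155, 327, 261])]
side buckle1 [(0.58, [268, 219, 274, 231]), (0.57, [272, 222, 284, 227])]
side lid [(0.66, [247, 165, 310, 213]), (0.57, [252, 167, 299, 191])]
side box [(0.83, [245, 170, 310, 213])]
```

View pics/m4.png

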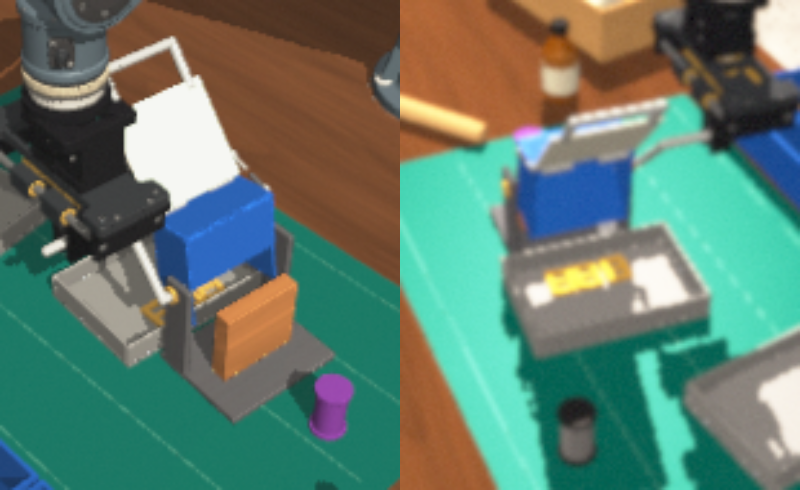

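The box is tipped to about 1.72 rad by the lever position, and brass shows in the tray at scene crop (155,310)-(230,290) and side crop (545-630,275). The lid is still open and the spool stands. Release and retreat, then count buckles.

Emit:
{"method": "arm_command", "body": {
  "translation": [
    [0,0,0],
    [0,0,0],
    [0,0,0],
    [0,0,0]
  ],
  "rotation": [
    [0,0,0],
    [0,0,0],
    [0,0,0],
    [0,0,0]
  ],
  "grip": [0,0,0,0]
}}

```text
time_s: 22.4
position: [0.6723, 0.0214, 0.1712]
tcp_rot: [[-0.996, 0.0, -0.084], [0.084, -0.001, -0.996], [-0.0, -1.0, 0.001]]
force: [0.2, 0.0, -0.5]
opening: 0.376
```

Emit:
{"method": "arm_command", "body": {
  "translation": [
    [0,-0.3,0],
    [0,-0.7,0],
    [0,-1,0],
    [0,-1,0]
  ],
  "rotation": [
    [0,0,0],
    [0,0,0],
    [0,0,0],
    [0,0,0]
  ],
  "grip": [0,0,0,0]
}}

```text
time_s: 22.8
position: [0.6749, 0.0213, 0.2554]
tcp_rot: [[-0.996, 0.009, -0.084], [0.084, -0.002, -0.996], [-0.009, -1.0, 0.001]]
force: [0.7, -1.0, 0.6]
opening: 0.498
```

Emit:
{"method": "arm_command", "body": {
  "translation": [
    [-0.4,-0.3,0.4],
    [-0.9,-0.6,0.9],
    [-0.9,-0.6,0.9],
    [-0.9,-0.6,0.9]
  ],
  "rotation": [
    [0,0,0],
    [0,0,0],
    [0,0,0],
    [0,0,0]
  ],
  "grip": [0,0,0,0]
}}

```text
time_s: 23.2
position: [0.7392, -0.0585, 0.2983]
tcp_rot: [[-0.996, 0.001, -0.086], [0.086, -0.001, -0.996], [-0.001, -1.0, 0.001]]
force: [0.4, -0.0, -0.3]
opening: 0.497
```

Emit:
{"method": "arm_command", "body": {
  "translation": [
    [0,0,0.4],
    [0,0,0.9],
    [0,0,0.9],
    [0,0,0.9],
    [0,0,0.9]
  ],
  "rotation": [
    [0,0,0],
    [0,0,0],
    [0,0,0],
    [0,0,0],
    [0,0,0]
  ],
  "grip": [0,0,0,0,0]
}}

```text
time_s: 23.7
position: [0.7314, -0.1258, 0.2976]
tcp_rot: [[-0.997, -0.002, -0.082], [0.082, 0.002, -0.997], [0.002, -1.0, -0.001]]
force: [-0.3, -0.3, -0.4]
opening: 0.503
```

Run:
```python
from h import *
b=cap('scene','b5.png')['image']; d=cap('side','d5.png')['image']; w=wcap('w5.png')
cv2.imwrite('pics/m5.png',np.vstack([np.hstack([cv2.resize(b[180:300,230:350],(400,320)),cv2.resize(d[140:300,220:380],(400,320))]),cv2.resize(w['image'],(373,280)) if 0 else np.hstack([cv2.resize(w['image'],(373,280)),np.zeros((280,427,3),np.uint8)])]))
for cam in('scene','side','wrist'):
    print(cam,[(round(r['conf'],2),(np.array(r['point'])*[560,420]).astype(int).tolist()) for r in models.spot_point(cam,'buckle1')[:5]])
```

```text
scene [(0.47, [271, 161]), (0.47, [267, 204]), (0.42, [281, 259]), (0.39, [301, 250])]
side [(0.48, [277, 221]), (0.45, [262, 226]), (0.45, [272, 224])]
wrist []
```

View pics/m5.png

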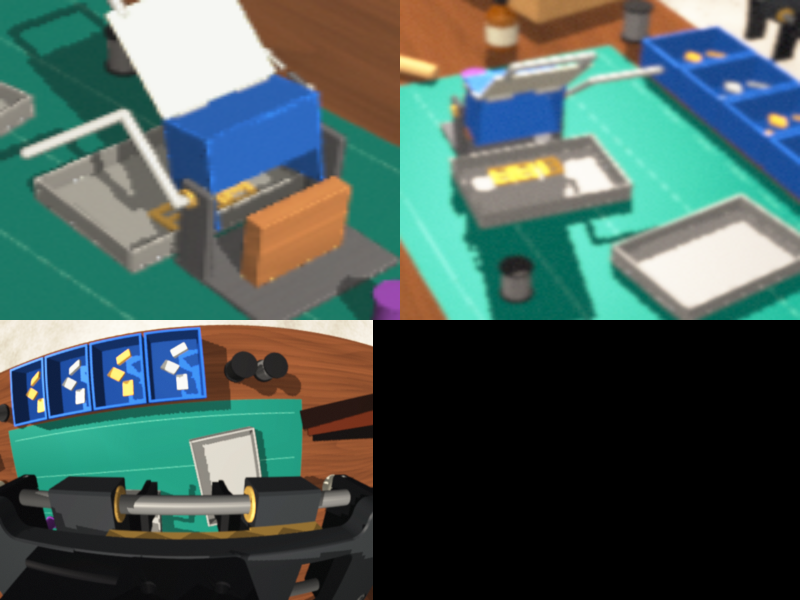

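Run:
```python
from h import *
np.set_printoptions(precision=3,suppress=True)
c=cap('side'); b=cap('scene')
for n,cc in(('side',c),('scene',b)):
    for r in models.spot_point(n,'buckle1')[:6]:
        p=np.array(r['point'])*[560,420]; X=onz(cc,p,.006); d=X[:2]-[.541,.0965]; a=np.radians(-94.8)
        print(n,round(r['conf'],2),p,X,'stand',d@[np.cos(a),np.sin(a)],d@[-np.sin(a),np.cos(a)])
cv2.imwrite('pics/m6.png',np.hstack([cv2.resize(c['image'][195:255,235:315],(480,360),interpolation=cv2.INTER_CUBIC),cv2.resize(b['image'][225:285,255:315],(320,360),interpolation=cv2.INTER_CUBIC)]))
```

```text
side 0.62 [276.92  223.314] [0.557 0.036 0.006] stand 0.05933150000296621 0.021499481844623743
side 0.56 [260.68 229.11] [0.501 0.032 0.006] stand 0.06810936851160364 -0.034812670030292155
side 0.49 [272.888 226.8  ] [0.539 0.026 0.006] stand 0.07055505514478869 0.004105649860297985
scene 0.64 [280.504 261.786] [0.573 0.038 0.006] stand 0.055270739787046906 0.036876388598291905
scene 0.59 [300.104 250.11 ] [0.503 0.043 0.006] stand 0.05655159111551976 -0.033588536585211985
```

View pics/m6.png

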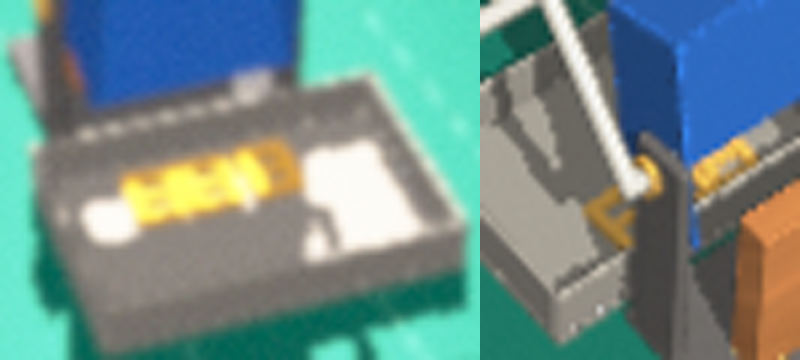

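Side crop: three buckles lie side by side on the tray floor (160,190), (215,180) and (280,165). The scene crop shows the two outer ones, at (610,215) and (725,165). All are inside the tray walls, so I'm handing in.

```bash
python3 -c "
from rig import bot
print(bot.read_state()['time_s'],bot.hand_in())"
```

```text
the job is handed in; nothing more can be done
24.2 None
```

The job is handed in at 24.2 s, with each step done in the order you asked. I stood the spool upright on the bench at about (0.43, -0.17), clear of both trays. I then swung the lid back past its catch onto its open stop, tipped the box by the lever to about 1.72 rad, let go and moved the arm away.

**Last checks:**
- **Buckles:** three are in the tray in the side view. The scene view found only the two outer ones, as the stand's cheek hides the middle. The two views place the buckle nearest the lever about 15 mm apart, but both put it inside the tray.
- **Lid and spool:** after release the lid was still open, the box still over and the spool still standing.
- **Forces:** the highest force reported during the moves was about 10 N, on the lid bar.
- **Not checked:** I did not measure the dye bottle, wax jar, hammer or purple spool again at the end. The arm was never lowered close to any of them.

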